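Pack the sample canister and hold its bayonet cap locked

ROBOT

A 7-joint arm with a two-finger parallel gripper is mounted at the origin on the work surface; the furniture and walls round the work are solid. World frame = base frame: x ahead of the robot, y to its left, z up, the work surface at z = 0. Lengths are in m, angles in rad, forces in N, time in s.
With the tool pointing down it reaches from about 0.425 to 0.925 m from the base axis. Payload 6.8 kg.
Tool frame: the origin (TCP) lies at the very end of the fingers, on their centre line; the grasp point (between the pads) lies 19 mm behind it (bot.grip_depth is the distance from the TCP to the grasp point, in m); z points along the fingers, y is the direction in which the jaws open and shut (so a half turn about z gives the same grasp; the last joint's range is limited). The gripper opens to 85 mm and grips with 20 to 120 N. Pads are 22 mm wide; open, the fingers measure 114 mm over their backs; the gripper's body (76 mm by 85 mm) begins 54 mm behind the grasp point. The pads swing forward as they close: fully open they stand 13 mm farther back than shut.
Start: joints at [-1.267, 0.477, 0.022, 1.555, -0.011, 1.109, -0.083], TCP at [0.27, 0.619, 0.231] pointing down, gripper open.
Joint ranges: [-2.96, 2.96], [-0.34, 2.1], [-1.41, 1.46], [0.24, 2.44], [-1.37, 4.51], [0.17, 1.92], [-2.96, 2.96]. Speed limits (rad/s): [2.39, 2.39, 3.14, 3.14, 3.14, 3.14, 3.14].

INTERFACE

Orientations are given as a unit quaternion [w, x, y, z].
In Python, from station import bot gives the robot as it stands.
- The arm moves only by the tool step_arm, never from a script. Its argument "increments" is a list of rows, each a list of 7 numbers: the shift along the world's x, y, z in m, then the turn, a rotation vector about the world's x, y, z in degrees, then the gripper command: -1 is fully open, 1 is shut, values between are in proportion. In form: [[dx, dy, dz, rx, ry, rz, fingers], ...]. A call has 1 to 10 rows; each row is the pose to reach, as a shift and turn from the pose commanded when the call began; what a row does not reach only later rows make up. A row lasts 1/12 s, in which the tool goes at most 41.7 mm and 7.16 degrees, less where a joint would pass 70% of its speed; a pose out of reach is approached as far as the arm can. A call with a gripper value outside its range is refused whole. The fingers move at their own pace and stop on an object; "force" is the grip in N (left out, the last holds). Time passes only in rows, so rows that repeat a pose let the fingers close. It gives the time, the measured TCP pose, the force and the opening at its end, in the units of the state.
- bot.get_obs(): the state, without advancing time (a new reading comes with each control period).
- bot.read_camera(name): name is "side" or "top"; returns a dict with "color" (420x560x3 uint8, red, green, blue), "intrinsics" (3x3 intrinsics, pixels), "D" ([k1, k2, p1, p2, k3] as OpenCV has them; the pictures are not rectified), "extrinsics" (4x4, takes a point from camera to world coordinates). Camera axes: x right, y up, looking along -z (the intrinsics and any distortion apply to the point x, -y, -z); pixel columns grow to the right and rows downward; lengths in m; the calibration is good to about 2 mm. A picture is of the moment at which its call begins. There is no depth.
- bot.hand_in(): hands the job in, once; it reports no verdict.
Trained networks look in the newest picture that a camera, given by its name, has taken for a name from the list of things; names that differ only in an ending like _2 or _b are one class to them, and where a whole thing is asked for, a point or a joint stands for the part that bears it (a point fixed in the world has none). Each returns a list of dicts, best first, with "conf" (0 to 1); they miss things now and then, are a little off and sometimes report something else, mostly with a low value. They report only what shows in the picture. A call takes as long as a camera call. They do not tell look-alikes from the thing itself.
- bot.recognise(thing, camera): "location" ([column, row] as shares, 0 to 1, of the picture: columns of its width, rows of its height, amid what is visible of it).
- bot.place_of(thing, camera): "location" ([column, row] as shares, 0 to 1, of the picture: columns of its width, rows of its height: a listed point, or the origin of a listed thing).
The state is a dict: "t": time; "q": joint angles; "joint_vel": joint speeds; "joint_torque": joint torques, N m; "eef_pos": TCP position; "tool_rot": TCP orientation; "contact_force": force on the tool from outside, world axes, zero at the start; "torque": the same for the moment, N m; "gripper_width": opening from 0.0 (shut) to 1.0 (fully open).
Only numpy, scipy, OpenCV 4.12 (cv2) and the standard library are available. Lean on these libraries where they do the work, as an engineer would, in place of code of your own. Each camera call takes 0.05 s, during which the arm holds its last target.

TASK

Pack the two white stoppers and the steel setting bar that are laid out between the canister and its cap (not the stoppers on show beside the bottle row) into the open sample canister, one after another. Then put the bayonet cap on: set its two lugs into the gaps of the mouth, push it down against the spring and twist it clockwise (seen from above) a quarter turn to the stop. It springs back if let go, so finish while still gripping it there, locked and fully turned; do not disturb the lone white bottle at the back, the bangle and the wax lozenge that stand about.

Things in the scene. Friction and masses are not known exactly. Their poses are not given: they have to be found in the camera images.
- canister: Round aluminium canister, fixed to the table by a black suction foot of radius 70 mm. Origin at the centre of its underside on the table, z up; the gaps in its mouth lie on its +x and -x, each also marked by a dark upright rib outside. Outer radius 64 mm, rim at height 85 mm, inner radius 59 mm, inner floor at height 11 mm.
- canister_mouth (a point): Centre of the canister's mouth, on its axis, at the rim's height of 85 mm; x axis towards a gap. Two inward tabs (height 78 to 85 mm, reaching in to radius 43.5 mm, each 120 degrees long, centred on +y and -y) leave two gaps 60 degrees wide on +x and -x for the cap's lugs.
- ring_center (a point): Centre of the upper face of the dark sprung ring below the tabs, 77 mm above the table at rest; things are packed through its 80 mm opening. It goes down at most 9 mm, with about 2 N at first and 5.5 N at 8 mm. In each gap a small steel dog, 5 mm high, stands on it; the dog's near face is 19.5 mm clockwise (seen from above) of the gap's centre line.
- twist (a joint): Turn of the canister's sprung ring: 0 at rest, grows clockwise seen from above, stop at 1.4 rad. A torsion spring returns it to 0 (0.04 N m at the start, 0.18 N m at the stop). The cap's lugs push the ring round by its dogs after about 6 degrees of free play, so the cap itself turns about 1.5 rad.
- cap: Loose bayonet cap, 0.14 kg (varies), lying upright on the table; origin at the centre of its underside, z up. Plug of radius 39 mm below a flange of radius 64 mm (height 16 to 21 mm). Two lugs on the plug on the cap's +x and -x reach to radius 54.5 mm, 28 mm wide, height 0 to 5 mm. Half a turn about z makes no difference.
- cap_grip (a point): Point on the cap's axis 41 mm above its underside, in its upright grip bar. The bar runs along the cap's x, in line with the lugs: 62 mm long, 16 mm thick (across y), from 21 to 51 mm above the cap's underside.
- cap_foot (a point): Centre of the cap's underside. With the lugs in the gaps (cap x along canister x) it first rests on the ring at 77 mm above the table. The cap can be twisted only once pressed down to 73 mm or lower; at 69 mm the flange meets the rim. Twisted, the lugs stand under the tabs and this point stays between 69 and 73 mm.
- stopper_a: White moulded stopper, loose, to the right (-y) of the canister:  30 mm in diameter, 17 mm high, standing on its narrower foot (grip the rim at 8 to 17 mm height); origin at the centre of its underside.
- stopper_b: A second white stopper, same as stopper_a.
- bar: Dark grey ground steel setting bar, loose, lying flat: 9 mm wide (x), 64 mm long (y), 8 mm high, 65 g; origin at the centre of its underside. Keep it about level and centred to pass the canister's 80 mm opening.
- bottle: White bud bottle standing alone at the back, beyond the laid-out parts: 46 mm in diameter, 98 mm high, loose bystander; origin at the centre of its underside.
- bangle: Cream square bangle, 76 x 94 x 31 mm, loose bystander lying flat; origin at the centre of its underside.
- lozenge_1: White wax lozenge, 94 x 16 x 14 mm, loose bystander lying flat; origin at the centre of its underside.
Mind the look-alikes: they are no part of the job. What is shaped like the stopper_a but pink is not meant.

How it is judged:
On the way, in this order (a step that is already met when the one before it is completed fails the run):
1. both stoppers and the bar lie inside the canister, the cap not yet on (horizontal distance between each of stopper_a, stopper_b, bar and canister below 0.058 m and z of stopper_a in the frame of canister between 0 and 0.058 m and z of stopper_b in the frame of canister between 0 and 0.058 m and z of bar in the frame of canister between 0 and 0.058 m and horizontal distance between cap and canister above 0.03 m), for 0.2 s.
2. the cap is in the mouth, pushed down against the spring and not yet twisted (horizontal distance between cap and canister below 0.008 m and angle between cap's own z axis and vertical below 0.1 rad and z of cap in the frame of canister below 0.075 m and value of joint twist below 0.7 rad), for 0.04 s.
At the end, for the whole second after the job is handed in: Both stoppers and the bar are inside the canister below its ring; the cap is upright and centred in the mouth (within 8 mm), its underside below 75.5 mm (lugs under the tabs), the ring is turned more than 1.2 rad, and the fingers are still gripping the cap (more than 1 N) and keep it still (horizontal distance between each of stopper_a, stopper_b, bar and canister below 0.058 m and z of stopper_a in the frame of canister between 0 and 0.058 m and z of stopper_b in the frame of canister between 0 and 0.058 m and z of bar in the frame of canister between 0 and 0.058 m and horizontal distance between cap and canister below 0.008 m and angle between cap's own z axis and vertical below 0.1 rad and z of cap in the frame of canister between 0.06 and 0.0755 m and value of joint twist above 1.2 rad and contact force between the fingers and cap above 1 N and linear speed of cap below 0.03 m/s); the arm keeps its last pose, push and grip.
It fails at once if the bangle is knocked aside (more than 40 mm) (distance of bangle from where it was at the start of the episode above 0.04 m).
It fails at once if the bottle is knocked aside (more than 40 mm) (distance of bottle from where it was at the start of the episode above 0.04 m).
It fails at once if the lozenge is knocked aside (more than 40 mm) (distance of lozenge_1 from where it was at the start of the episode above 0.04 m).
It also fails if it takes over 69 s, if anything falls off the work surface, if the arm or the gripper's body presses on something with over 40 N, if the wrist force passes 120 N, or if a joint passes its speed limit or range.

## Working session

There is one attempt and no reset: what is moved stays moved. The work goes in short steps, Python scripts to look and compute and a tool call to move; the robot and the scene stay as the last step left them, time stands still between calls to the robot, and variables do not carry over. Pictures are saved under pics/ and viewed, and the job is handed in when it is done.

Besides the shell and the picture viewer there is one more tool, called by a JSON object that holds its "method" and its "body", one argument or row to a line. step_arm: Moves the arm, as the interface text tells. Its arguments: {"type":"object","properties":{"increments":{"type":"array","items":{"type":"array","items":{"type":"number"}}},"force":{"type":"number"}},"required":["increments"]}

```bash
mkdir -p pics; ls; cat > h.py <<'E'
import numpy as np, cv2
from station import bot
def snap(cam,name):
    d=bot.read_camera(cam); cv2.imwrite(f'pics/{name}.png',cv2.cvtColor(d['color'],cv2.COLOR_RGB2BGR)); return d
def ray(d,px):
    p=cv2.undistortPoints(np.array([[px]],float),np.array(d['intrinsics'],float),np.array(d['D'],float))[0,0]
    E=np.array(d['extrinsics']); v=E[:3,:3]@np.array([p[0],-p[1],-1.0]); return E[:3,3],v
def at(d,px,z):
    o,v=ray(d,px); return o+v*(z-o[2])/v[2]
def proj(d,P):
    E=np.array(d['extrinsics']); c=E[:3,:3].T@(np.array(P,float)-E[:3,3]); c=np.array([[c[0],-c[1],-c[2]]])
    return cv2.projectPoints(c,np.zeros(3),np.zeros(3),np.array(d['intrinsics'],float),np.array(d['D'],float))[0][0,0]
def loc(l): return np.array(l)*[560,420]
E
python3 - <<'E'
from h import *
import json
S={}
for c in ('top','side'):
    d=snap(c,c+'0'); print(c,np.round(d['extrinsics'],3).tolist(),np.round(d['intrinsics'],1).tolist(), d['D'])
    for t,z in [('canister',0),('canister_mouth',.085),('ring_center',.077),('cap',0),('cap_grip',.041),('stopper_a',0),('bar',0),('bottle',0),('bangle',0),('lozenge_1',0)]:
        for r in bot.place_of(t,c):
            p=loc(r['location']); print(t,round(r['conf'],2),p.round(1),at(d,p,z).round(4))
print(bot.get_obs())
E
```

```text
pics
top [[-0.026, 0.996, -0.079, 0.491], [-0.999, -0.029, -0.03, -0.102], [-0.032, 0.079, 0.996, 0.934], [0.0, 0.0, 0.0, 1.0]] [[422.6, 0.0, 277.5], [0.0, 422.6, 207.5], [0.0, 0.0, 1.0]] [-0.00939203  0.          0.          0.          0.        ]
canister 0.94 [194.8 209.4] [0.5664 0.1108 0.    ]
cap 0.72 [402.  252.2] [ 0.4597 -0.3431  0.    ]
cap_grip 0.69 [405.8 250. ] [ 0.4655 -0.3405  0.041 ]
cap_grip 0.52 [283.2 184.3] [ 0.6113 -0.0887  0.041 ]
cap_grip 0.47 [399.8 250.2] [ 0.4654 -0.3281  0.041 ]
stopper_a 0.62 [288. 224.] [ 0.5282 -0.0963  0.    ]
stopper_a 0.58 [259.  216.4] [ 0.5468 -0.0324  0.    ]
stopper_a 0.55 [282.3 183.2] [ 0.6194 -0.0861  0.    ]
stopper_a 0.51 [321.4 231.9] [ 0.5088 -0.1692  0.    ]
stopper_a 0.51 [217.4 302.9] [0.3596 0.0633 0.    ]
stopper_a 0.43 [311.5 203.7] [ 0.5717 -0.1496  0.    ]
bar 0.48 [270.1 273.2] [ 0.4213 -0.0539  0.    ]
bottle 0.91 [259.9 129.8] [ 0.7423 -0.0389  0.    ]
bangle 0.78 [218.2 302.7] [0.36   0.0615 0.    ]
lozenge_1 0.6 [334.9 161.3] [ 0.665  -0.2046  0.    ]
side [[0.993, 0.035, -0.114, 0.415], [-0.118, 0.388, -0.914
[... 1213 characters left out ...]
 'q': array([-1.26709192,  0.47702804,  0.02238095,  1.55539943, -0.01150752,
        1.10931149, -0.08310952]), 'joint_vel': array([ 0.0009358 , -0.00096357,  0.00170049,  0.00015866, -0.00106363,
        0.00053809,  0.00023992]), 'joint_torque': array([ 6.51940991e-04, -5.96330488e+01,  1.60693064e+00, -2.81540036e+01,
        1.24635137e-02,  1.73419929e-03, -1.38116530e-05]), 'eef_pos': array([0.27016356, 0.61858801, 0.23128896]), 'tool_rot': array([-1.51250149e-05,  2.04458731e-01,  9.78875185e-01, -7.14911232e-06]), 'contact_force': array([-0.05365757, -0.52580318,  0.53941837]), 'torque': array([-2.94109538e-05, -1.64419430e-02,  3.81660367e-02]), 'gripper_width': 1.0003835089474296}
```

```bash
python3 - <<'E'
import cv2
for c,(x0,x1,y0,y1) in {'top':(130,470,90,330),'side':(160,440,130,340)}.items():
    im=cv2.imread(f'pics/{c}0.png'); 
    cv2.imwrite(f'pics/{c}0z.png',cv2.resize(im[y0:y1,x0:x1],(780,int(780*(y1-y0)/(x1-x0))),interpolation=cv2.INTER_CUBIC))
E
```

```text
(no output)
```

View pics/top0z.png

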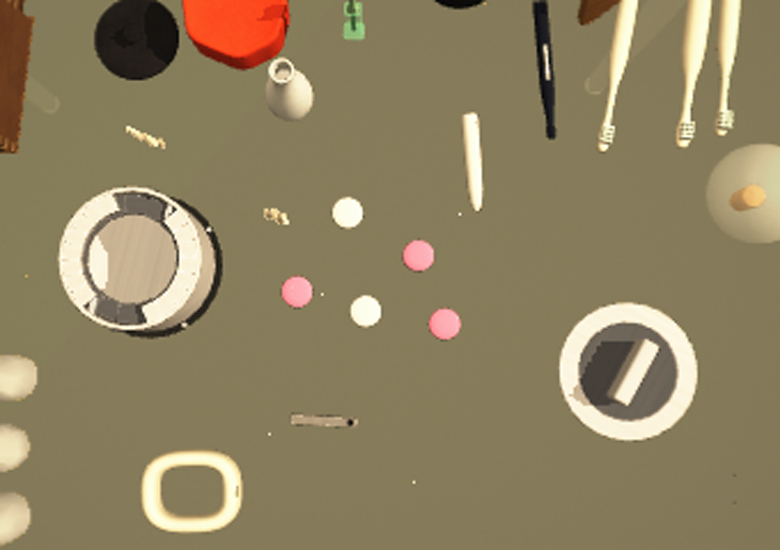

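View pics/side0z.png

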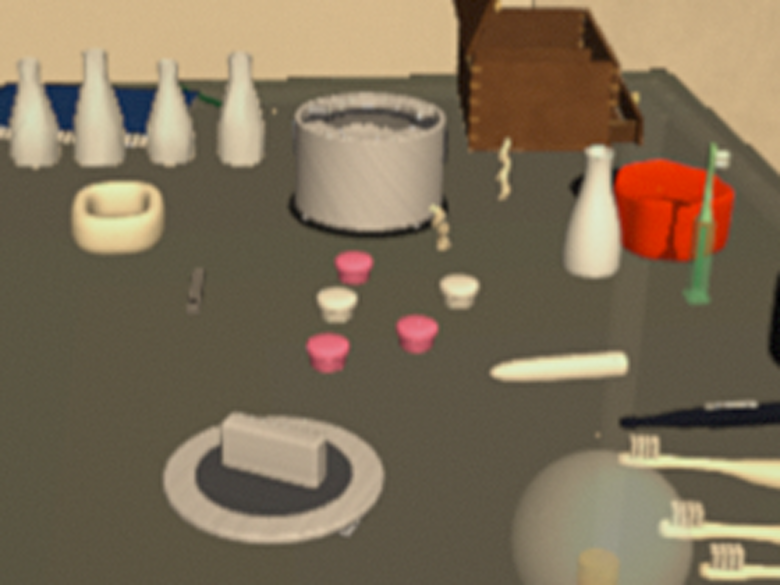

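View pics/top0.png

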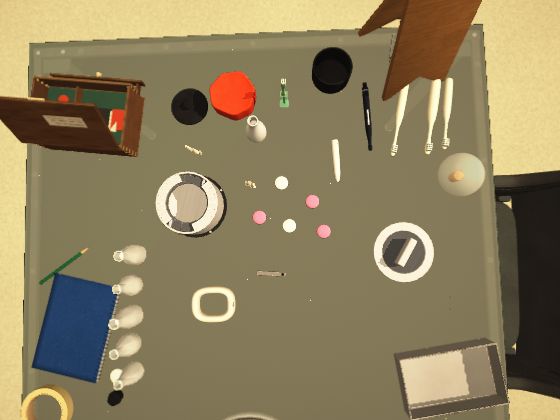

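The top view shows the white stoppers at about px (282,182) and (290,226), with pink ones at (260,217), (313,202) and (324,231). The bar is at (271,273), the cap at (404,252), the canister at (190,203), the bottle at (256,129), the bangle at (214,304) and the lozenge at (336,160). Next I'll refine these positions.

```bash
python3 - <<'E'
from h import *
d=bot.read_camera('top'); im=cv2.cvtColor(d['color'],cv2.COLOR_RGB2BGR); np.save('pics/top.npy',im)
def crop(x,y,s=40,f=7):
    c=im[y-s:y+s,x-s:x+s]; return cv2.resize(c,None,fx=f,fy=f,interpolation=cv2.INTER_CUBIC)
cv2.imwrite('pics/can.png',crop(190,203)); cv2.imwrite('pics/cap.png',crop(404,252)); 
cv2.imwrite('pics/bar.png',crop(271,273,20,20))
hsv=cv2.cvtColor(im,cv2.COLOR_BGR2HSV)
for n,(x,y) in {'sa':(282,182),'sb':(290,226)}.items():
    w=hsv[y-12:y+13,x-12:x+13]; m=(w[...,2]>150).astype(np.uint8)
    k,l,st,ce=cv2.connectedComponentsWithStats(m); i=1+np.argmax(st[1:,4]); c=ce[i]+[x-12,y-12]
    print(n,c,st[i],at(d,c,.015).round(4))
E
```

```text
sa [281.15333333 182.34666667] [  5   6  14  14 150] [ 0.6193 -0.0839  0.015 ]
sb [288.82       225.30666667] [  4   5  14  14 150] [ 0.5247 -0.098   0.015 ]
```

View pics/can.png

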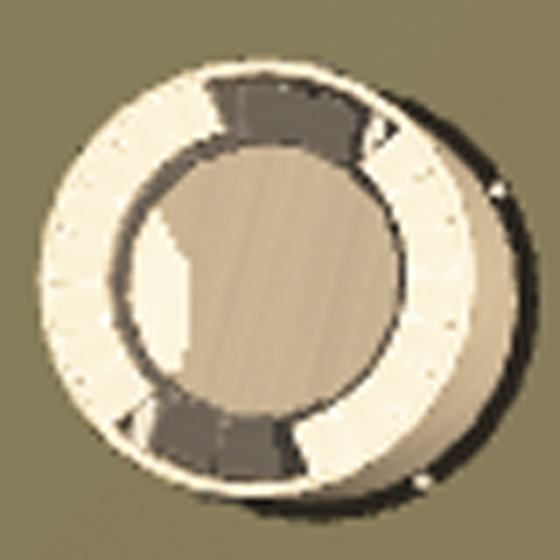

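View pics/cap.png

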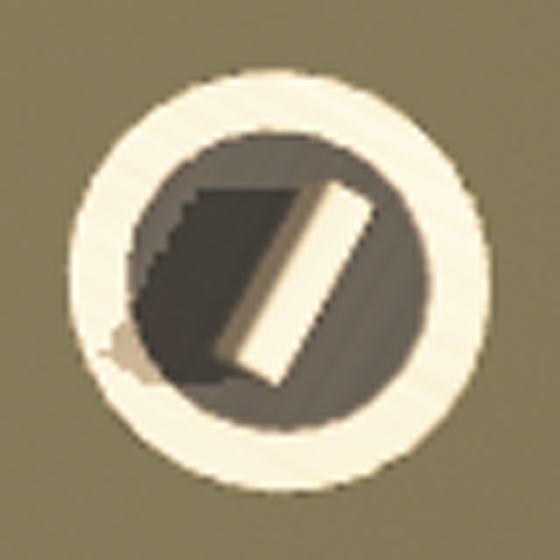

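View pics/bar.png

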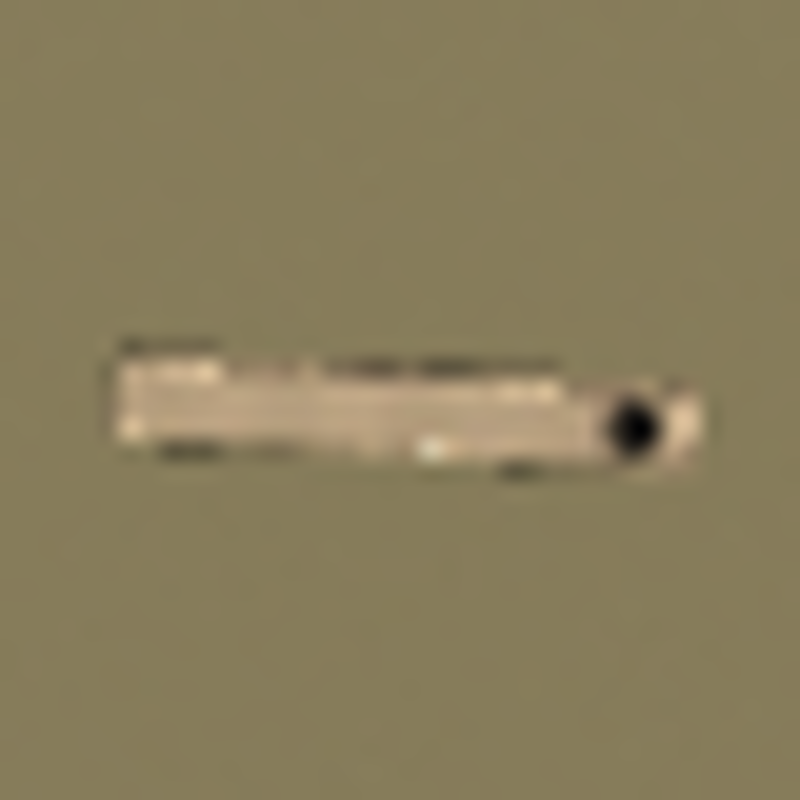

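```bash
python3 - <<'E'
from h import *
dt=bot.read_camera('top'); ds=bot.read_camera('side')
def full(p,o,f): return (np.array(p)+.5)/f-.5+np.array(o)
C=full((256,278.5),(150,163),7); can=at(dt,C,.085); print('can',C,can.round(4))
g1=at(dt,full((303,100),(150,163),7),.085)
dirs=[]
for a in [(205,82),(397,138),(120,425),(301,480)]:
    v=at(dt,full(a,(150,163),7),.085)-can; dirs.append(np.degrees(np.arctan2(v[1],v[0]))); print(a,np.linalg.norm(v).round(4),dirs[-1].round(1))
cap=at(dt,full((279,281),(364,212),7),.021); print('cap',cap.round(4))
cs=[at(dt,full(a,(364,212),7),.051) for a in [(333,180),(374,207),(278,385),(237,358)]]
v=(cs[0]+cs[1]-cs[2]-cs[3]); print('bar yaw',np.degrees(np.arctan2(v[1],v[0])),np.linalg.norm(v)/2,'ctr',np.mean(cs,0).round(4))
b=[at(dt,full(a,(251,253),20),.008) for a in [(118,358),(702,392),(695,470),(118,437)]]
v=b[1]+b[2]-b[0]-b[3]; print('bar',np.mean(b,0).round(4),np.degrees(np.arctan2(v[1],v[0])),np.linalg.norm(v)/2)
# side overlay
s=cv2.cvtColor(ds['color'],cv2.COLOR_RGB2BGR); t=cv2.cvtColor(dt['color'],cv2.COLOR_RGB2BGR)
def circ(c,r,z,a0=0,a1=360):
    for d,im in ((ds,big['s']),(dt,big['t'])):
        pts=[(proj(d,[c[0]+r*np.cos(a),c[1]+r*np.sin(a),z])+.5)*3-.5 for a in np.radians(np.linspace(a0,a1,60))]
        cv2.polylines(im,[np.array(pts,np.float32).round().astype(np.int32)],False,(0,0,255),1)
big={'s':cv2.resize(s,None,fx=3,fy=3,interpolation=cv2.INTER_CUBIC),'t':cv2.resize(t,None,fx=3,fy=3,interpolation=cv2.INTER_CUBIC)}
circ(can,.064,.085); circ(can,.064,.0); circ(cap,.064,.021); 
g=-17
for k in (0,180): circ(can,.059,.085,g-30+k,g+30+k)
circ((.6193,-.0839),.015,.017);circ((.5247,-.098),.015,.017)
m=np.mean(b,0); 
for d,im in ((ds,big['s']),(dt,big['t'])):
    cv2.polylines(im,[np.array([(proj(d,q)+.5)*3-.5 for q in cs]).round().astype(np.int32)],True,(255,0,0),1)
    cv2.polylines(im,[np.array([(proj(d,q)+.5)*3-.5 for q in b]).round().astype(np.int32)],True,(255,0,0),1)
cv2.imwrite('pics/ovs.png',big['s'][420:1020,500:1260]); cv2.imwrite('pics/ovt.png',big['t'][420:1000,440:1240] )
E
```

```text
can [186.14285714 202.35714286] [0.5745 0.109  0.085 ]
(205, 82) 0.0599 14.0
(397, 138) 0.0577 -46.3
(120, 425) 0.0577 135.9
(301, 480) 0.0602 -167.9
cap [ 0.4614 -0.3407  0.021 ]
bar yaw -30.805003052436536 0.05983780901977582 ctr [ 0.4618 -0.3407  0.051 ]
bar [ 0.4218 -0.0561  0.008 ] -94.63386402469587 0.06328468015967166
```

View pics/ovs.png

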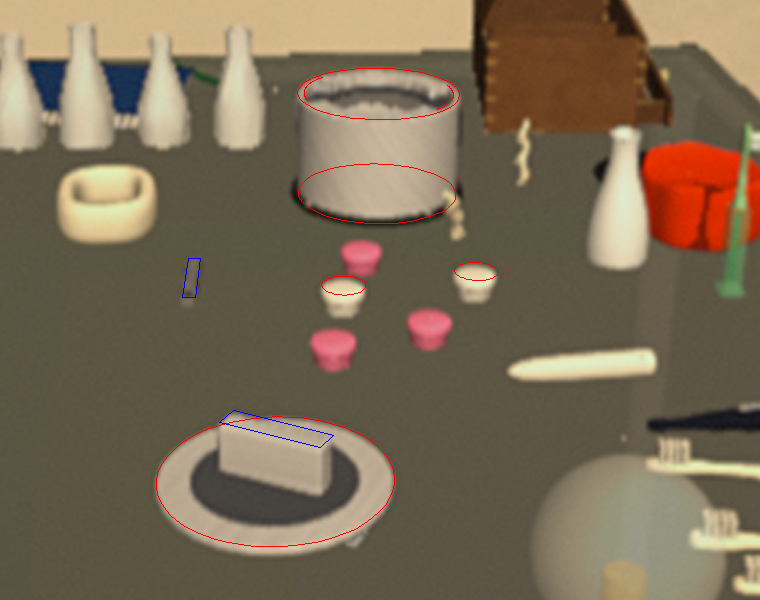

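View pics/ovt.png

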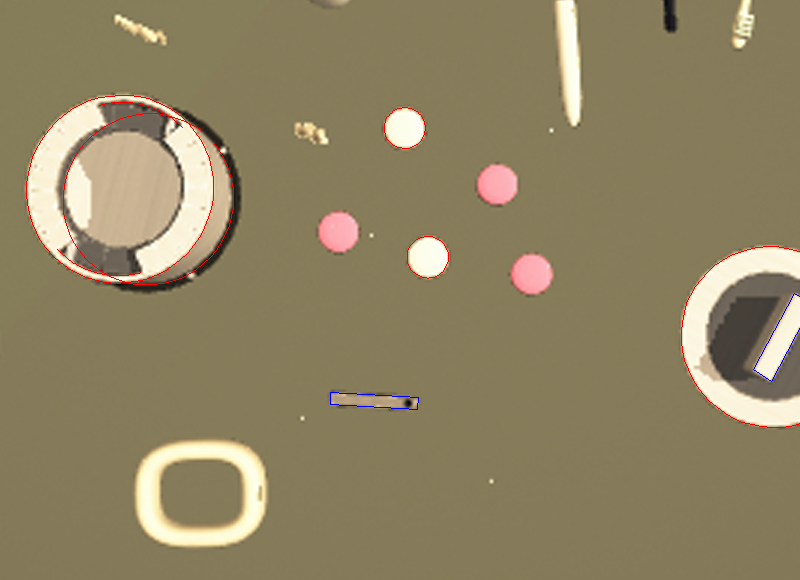

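The overlays agree with the picture. The side view is off by about 1–2 px, so I'll use the top view for x and y. First move: over to the bar, going by way of the canister side.

{"method": "step_arm", "body": {
  "increments": [
    [0.28,-0.57,-0.03,0,0,-71,0],
    [0.28,-0.57,-0.03,0,0,-71,0],
    [0.28,-0.57,-0.03,0,0,-71,0],
    [0.28,-0.57,-0.03,0,0,-71,0],
    [0.28,-0.57,-0.03,0,0,-71,0],
    [0.28,-0.57,-0.03,0,0,-71,0],
    [0.28,-0.57,-0.03,0,0,-71,0],
    [0.28,-0.57,-0.03,0,0,-71,0],
    [0.28,-0.57,-0.03,0,0,-71,0],
    [0.28,-0.57,-0.03,0,0,-71,0]
  ]
}}

```text
t: 2.08
eef_pos: [0.4543, 0.2432, 0.212]
tool_rot: [-0.0, 0.737, 0.676, 0.001]
contact_force: [1.2, 1.0, -0.7]
gripper_width: 0.497
```

{"method": "step_arm", "body": {
  "increments": [
    [0.0,-0.3,-0.03,0,0,0,0],
    [0.0,-0.3,-0.03,0,0,0,0],
    [0.0,-0.3,-0.03,0,0,0,0],
    [0.0,-0.3,-0.03,0,0,0,0],
    [0.0,-0.3,-0.03,0,0,0,0],
    [0.0,-0.3,-0.03,0,0,0,0],
    [-0.031,-0.299,-0.12,0,0,0,0],
    [-0.031,-0.299,-0.15,0,0,0,0],
    [-0.031,-0.299,-0.15,0,0,0,0],
    [-0.031,-0.299,-0.15,0,0,0,0]
  ]
}}

```text
t: 2.92
eef_pos: [0.4187, -0.056, 0.0582]
tool_rot: [-0.001, 0.736, 0.677, -0.003]
contact_force: [-1.1, 0.1, 0.6]
gripper_width: 0.504
```

```bash
python3 - <<'E'
from h import *
o=bot.get_obs(); print(o['eef_pos'],o['tool_rot'],o['q'],o['joint_vel'].max())
for c in ('top','side'):
    d=snap(c,c+'1'); im=cv2.imread(f'pics/{c}1.png')
    p=proj(d,o['eef_pos']); print(c,p); x,y=(int(v) for v in p); x=max(x,70); y=max(y,60)
    cv2.drawMarker(im,(int(round(p[0])),int(round(p[1]))),(0,0,255),0,6,1)
    cv2.imwrite(f'pics/{c}1z.png',cv2.resize(im[y-55:y+55,x-70:x+70],None,fx=5,fy=5,interpolation=cv2.INTER_CUBIC))
E
```

```text
[ 0.41865667 -0.05600489  0.05823297] [-0.00149315  0.73577084  0.67722376 -0.00264852] [-0.39982061  0.38272062  0.45747691  2.29774633 -0.33083963  0.52710969
  0.23529904] 0.31715036129975643
top [269.71754562 276.65974957]
side [227.85095397 210.02560968]
```

View pics/top1z.png

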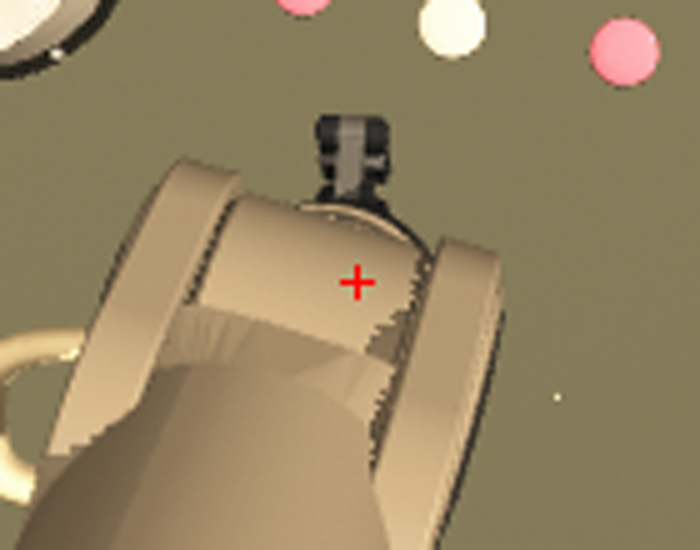

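View pics/side1z.png

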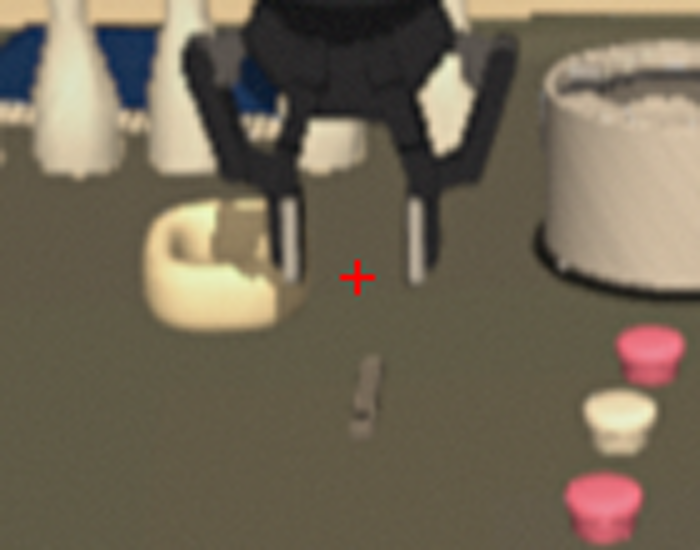

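{"method": "step_arm", "body": {
  "increments": [
    [0.0,0,-0.03,0,0,0,0],
    [0.0,0,-0.045,0,0,0,0],
    [0.0,0,-0.045,0,0,0,0],
    [0.0,0,-0.045,0,0,0,0]
  ]
}}

```text
t: 3.35
eef_pos: [0.4237, -0.0535, 0.0175]
tool_rot: [0.0, 0.735, 0.678, 0.0]
contact_force: [-0.6, -0.2, -0.2]
gripper_width: 0.501
```

{"method": "step_arm", "body": {
  "increments": [
    [-0.001,-0.0025,-0.014,0,0,0,0],
    [-0.001,-0.0025,-0.0145,0,0,0,0],
    [-0.001,-0.0025,-0.0145,0,0,0,1],
    [-0.001,-0.0025,-0.0145,0,0,0,1],
    [-0.001,-0.0025,-0.0145,0,0,0,1],
    [-0.001,-0.0025,-0.0145,0,0,0,1],
    [-0.001,-0.0025,-0.0145,0,0,0,1],
    [-0.001,-0.0025,-0.0145,0,0,0,1]
  ],
  "force": 50
}}

```text
t: 4.02
eef_pos: [0.4225, -0.0563, 0.0033]
tool_rot: [0.0, 0.735, 0.678, 0.001]
contact_force: [-1.3, 0.8, 9.2]
gripper_width: 0.08
```

{"method": "step_arm", "body": {
  "increments": [
    [0,0,0.04,0,0,0,1],
    [0.0,0,0.08,0,0,0,1],
    [0.0,0,0.12,0,0,0,1],
    [0.0,0,0.16,0,0,0,1],
    [0.0,0,0.16,0,0,0,1]
  ]
}}

```text
t: 4.43
eef_pos: [0.4258, -0.0569, 0.1687]
tool_rot: [0.003, 0.735, 0.678, 0.005]
contact_force: [1.8, -0.0, 0.1]
gripper_width: 0.082
```

```bash
python3 - <<'E'
from h import *
o=bot.get_obs(); print(o['eef_pos'],o['gripper_width'])
for c in ['side']:
    d=snap(c,c+'2'); im=cv2.imread(f'pics/{c}2.png')
    p=proj(d,o['eef_pos']); print(c,p); x,y=(int(v) for v in p); x=max(x,70); y=max(y,60)
    cv2.imwrite(f'pics/{c}2z.png',cv2.resize(im[y-55:y+55,x-70:x+70],None,fx=5,fy=5,interpolation=cv2.INTER_CUBIC))
E
```

```text
[ 0.4257577  -0.05688647  0.16874382] 0.08192662069474589
side [229.69775943 158.87066976]
```

View pics/side2z.png

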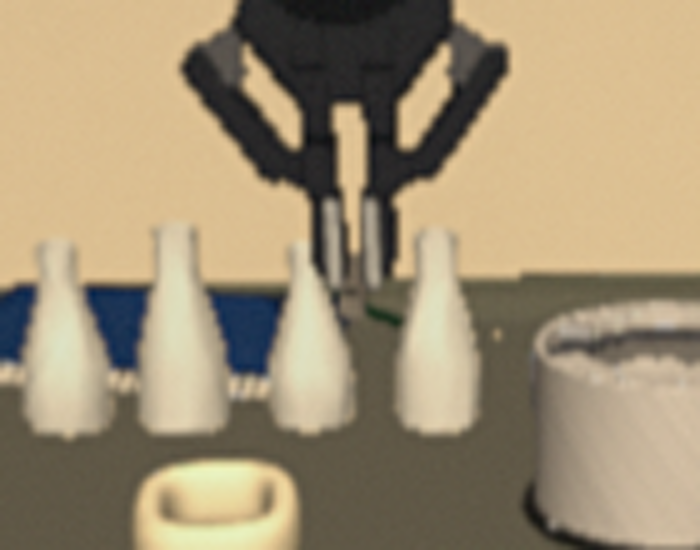

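{"method": "step_arm", "body": {
  "increments": [
    [0.149,0.166,-0.02,0,0,0,1],
    [0.149,0.166,-0.02,0,0,0,1],
    [0.149,0.166,-0.02,0,0,0,1],
    [0.149,0.166,-0.02,0,0,0,1],
    [0.149,0.166,-0.02,0,0,0,1],
    [0.149,0.166,-0.02,0,0,0,1],
    [0.149,0.166,-0.02,0,0,0,1],
    [0.149,0.166,-0.02,0,0,0,1]
  ]
}}

```text
t: 5.15
eef_pos: [0.5699, 0.11, 0.1408]
tool_rot: [-0.0, 0.734, 0.679, -0.001]
contact_force: [0.3, -0.4, -0.6]
gripper_width: 0.08
```

```bash
python3 - <<'E'
from h import *
o=bot.get_obs(); print(o['eef_pos'],o['gripper_width'])
for c in ['side']:
    d=snap(c,c+'3'); im=cv2.imread(f'pics/{c}3.png')
    p=proj(d,o['eef_pos']); print(c,p); x,y=(int(v) for v in p); x=max(x,70); y=max(y,60)
    cv2.imwrite(f'pics/{c}3z.png',cv2.resize(im[y-55:y+65,x-70:x+70],None,fx=5,fy=5,interpolation=cv2.INTER_CUBIC))
E
```

```text
[0.56991499 0.10995706 0.1407638 ] 0.07982150455720853
side [290.82205819 147.58384445]
```

View pics/side3z.png

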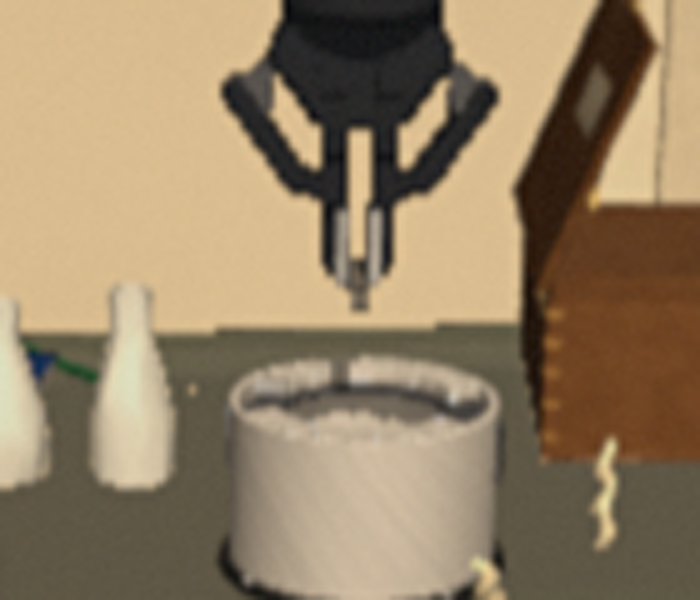

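{"method": "step_arm", "body": {
  "increments": [
    [0.003,-0.001,-0.03,0,0,0,1],
    [0.003,-0.001,-0.06,0,0,0,1],
    [0.003,-0.001,-0.085,0,0,0,1],
    [0.003,-0.001,-0.11,0,0,0,1],
    [0.003,-0.001,-0.112,0,0,0,1],
    [0.003,-0.001,-0.112,0,0,0,0.6],
    [0.003,-0.001,-0.112,0,0,0,0.4],
    [0.003,-0.001,-0.112,0,0,0,0.4],
    [0.003,-0.001,-0.112,0,0,0,0.4]
  ]
}}

```text
t: 5.95
eef_pos: [0.5744, 0.1083, 0.0313]
tool_rot: [0.0, 0.735, 0.678, 0.001]
contact_force: [2.8, 3.3, 3.7]
gripper_width: 0.303
```

{"method": "step_arm", "body": {
  "increments": [
    [0,0,0.04,0,0,0,0.4],
    [0,0,0.08,0,0,0,0.4],
    [0,0,0.1,0,0,0,0.4],
    [0.045,-0.192,0.1,0,0,0,0],
    [0.045,-0.192,0.1,0,0,0,0],
    [0.045,-0.192,0.1,0,0,0,0],
    [0.045,-0.192,0.1,0,0,0,0],
    [0.045,-0.192,0.06,0,0,0,0],
    [0.045,-0.192,0.03,0,0,0,0],
    [0.045,-0.192,0.02,0,0,0,0]
  ]
}}

```text
t: 6.78
eef_pos: [0.6141, -0.0873, 0.0458]
tool_rot: [-0.002, 0.737, 0.676, -0.003]
contact_force: [-1.8, -0.1, -0.7]
gripper_width: 0.504
```

```bash
python3 - <<'E'
from h import *
o=bot.get_obs(); print(o['eef_pos'],o['gripper_width'])
d=snap('top','t4');im=cv2.imread('pics/t4.png'); cv2.imwrite('pics/t4z.png',cv2.resize(im[140:260,140:300],None,fx=5,fy=5,interpolation=cv2.INTER_CUBIC))
d=snap('side','s4'); im=cv2.imread('pics/s4.png'); p=proj(d,o['eef_pos']); x,y=(int(v) for v in p)
cv2.imwrite('pics/s4z.png',cv2.resize(im[y-55:y+65,x-70:x+70],None,fx=5,fy=5,interpolation=cv2.INTER_CUBIC))
E
```

```text
[ 0.61405506 -0.08726758  0.04580237] 0.5044001853101596
```

View pics/t4z.png

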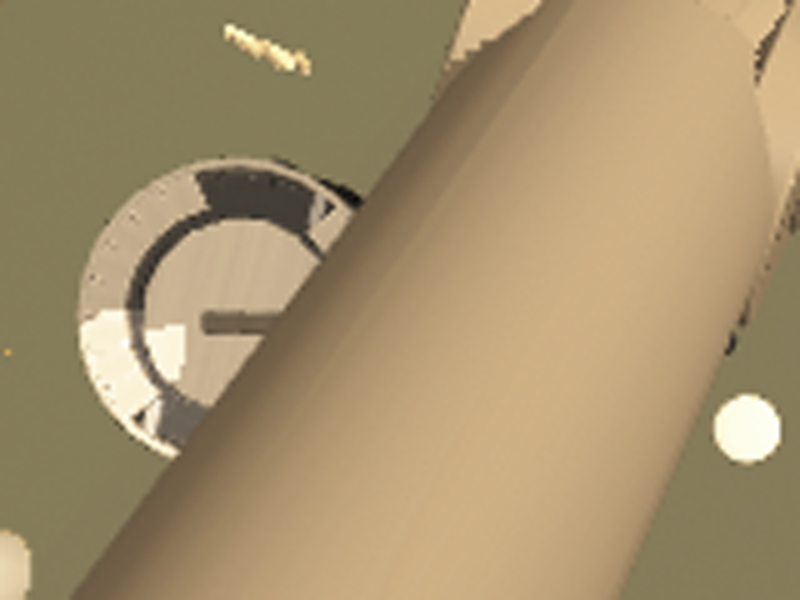

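View pics/s4z.png

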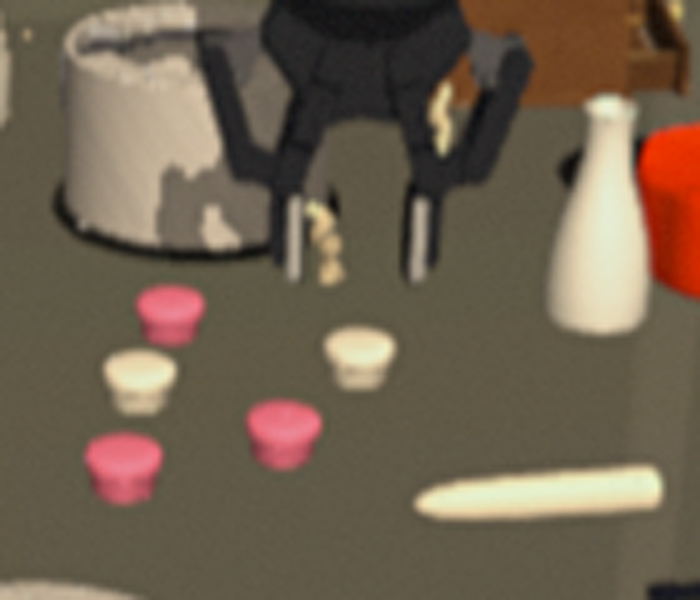

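{"method": "step_arm", "body": {
  "increments": [
    [0,0,-0.02,0,0,0,0],
    [0,0,-0.035,0,0,0,0],
    [0,0,-0.045,0,0,0,0],
    [0,0,-0.045,0,0,0,0],
    [0,0,-0.045,0,0,0,1],
    [0,0,-0.045,0,0,0,1],
    [0,0,-0.045,0,0,0,1],
    [0,0,-0.045,0,0,0,1],
    [0,0,-0.045,0,0,0,1],
    [0,0,-0.045,0,0,0,1]
  ],
  "force": 30
}}

```text
t: 7.72
eef_pos: [0.6191, -0.0835, 0.0058]
tool_rot: [0.0, 0.735, 0.678, 0.0]
contact_force: [-0.7, -0.6, 5.0]
gripper_width: 0.313
```

{"method": "step_arm", "body": {
  "increments": [
    [0,0,0.04,0,0,0,1],
    [0,0,0.08,0,0,0,1],
    [0,0,0.12,0,0,0,1],
    [0,0,0.14,0,0,0,1],
    [-0.031,0.192,0.14,0,0,0,1],
    [-0.031,0.192,0.14,0,0,0,1],
    [-0.031,0.192,0.14,0,0,0,1],
    [-0.031,0.192,0.14,0,0,0,1],
    [-0.031,0.192,0.14,0,0,0,1],
    [-0.031,0.192,0.12,0,0,0,1]
  ]
}}

```text
t: 8.55
eef_pos: [0.5887, 0.1182, 0.1276]
tool_rot: [-0.001, 0.731, 0.682, 0.004]
contact_force: [0.4, 0.6, -0.4]
gripper_width: 0.315
```

{"method": "step_arm", "body": {
  "increments": [
    [0,0,-0.02,0,0,0,1],
    [0,0,-0.036,0,0,0,1],
    [0,0,-0.036,0,0,0,1],
    [0,0,-0.036,0,0,0,1]
  ]
}}

```text
t: 8.88
eef_pos: [0.5871, 0.1082, 0.0888]
tool_rot: [-0.0, 0.735, 0.678, -0.001]
contact_force: [0.5, -0.4, -0.3]
gripper_width: 0.315
```

```bash
python3 - <<'E'
from h import *
o=bot.get_obs(); print(o['eef_pos'],o['gripper_width'])
d=snap('side','s5'); im=cv2.imread('pics/s5.png'); p=proj(d,o['eef_pos']); x,y=(int(v) for v in p)
cv2.imwrite('pics/s5z.png',cv2.resize(im[y-55:y+65,x-70:x+70],None,fx=5,fy=5,interpolation=cv2.INTER_CUBIC))
E
```

```text
[0.58709506 0.10819643 0.08875222] 0.31466149227993084
```

View pics/s5z.png

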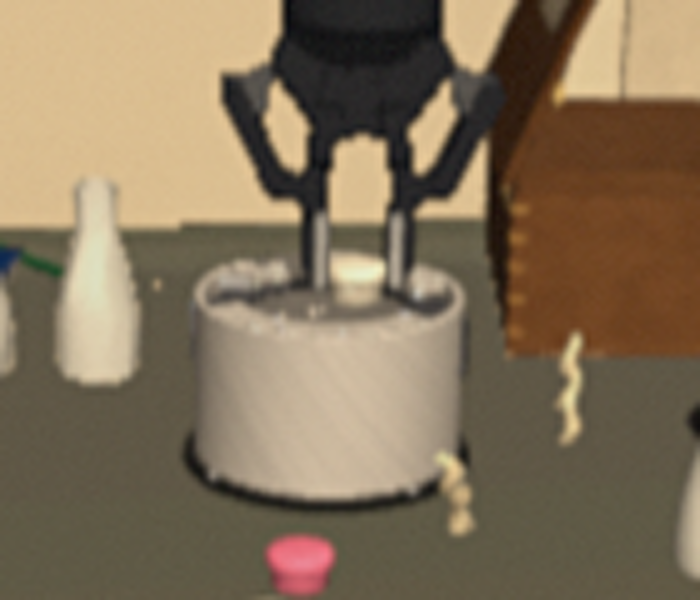

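{"method": "step_arm", "body": {
  "increments": [
    [0,0,0,0,0,0,0.15],
    [0,0,0,0,0,0,0.15],
    [0,0,0,0,0,0,0.1],
    [0,0,0.04,0,0,0,0.0],
    [-0.063,-0.206,0.05,0,0,0,0],
    [-0.063,-0.206,0.05,0,0,0,0],
    [-0.063,-0.206,0.05,0,0,0,0],
    [-0.063,-0.206,0.05,0,0,0,0],
    [-0.063,-0.206,0.05,0,0,0,0],
    [-0.063,-0.206,0.05,0,0,0,0]
  ]
}}

```text
t: 9.77
eef_pos: [0.5221, -0.1057, 0.1405]
tool_rot: [0.001, 0.738, 0.674, -0.001]
contact_force: [0.3, -0.7, -0.5]
gripper_width: 0.506
```

```bash
python3 - <<'E'
from h import *
o=bot.get_obs(); print(o['eef_pos'],o['gripper_width'])
d=snap('top','t6');im=cv2.imread('pics/t6.png'); cv2.imwrite('pics/t6z.png',cv2.resize(im[140:260,140:300],None,fx=5,fy=5,interpolation=cv2.INTER_CUBIC))
E
```

```text
[ 0.52205611 -0.10568401  0.14054299] 0.5062820491146925
```

View pics/t6z.png

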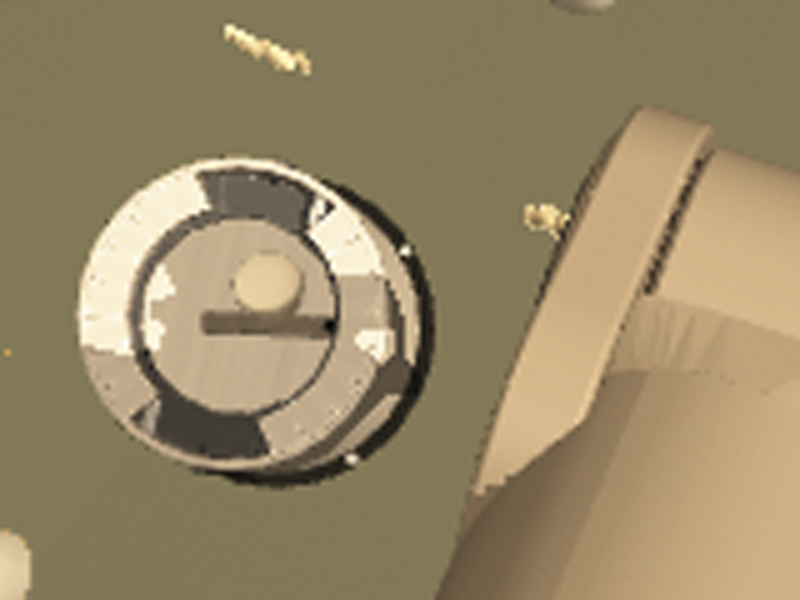

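{"method": "step_arm", "body": {
  "increments": [
    [0.001,0,-0.03,0,0,0,0],
    [0.001,0,-0.06,0,0,0,0],
    [0.001,0,-0.09,0,0,0,0],
    [0.001,0,-0.12,0,0,0,0],
    [0.001,0,-0.134,0,0,0,0],
    [0.001,0,-0.134,0,0,0,0],
    [0.001,0,-0.134,0,0,0,1],
    [0.001,0,-0.134,0,0,0,1],
    [0.001,0,-0.134,0,0,0,1],
    [0.001,0,-0.134,0,0,0,1]
  ]
}}

```text
t: 10.65
eef_pos: [0.5268, -0.0974, 0.0065]
tool_rot: [0.001, 0.735, 0.678, 0.001]
contact_force: [0.1, 0.1, 0.0]
gripper_width: 0.318
```

{"method": "step_arm", "body": {
  "increments": [
    [0,0,0,0,0,0,1],
    [0,0,0.04,0,0,0,1],
    [0,0,0.08,0,0,0,1],
    [0,0,0.12,0,0,0,1],
    [0,0,0.14,0,0,0,1]
  ]
}}

```text
t: 11.07
eef_pos: [0.5275, -0.0982, 0.1497]
tool_rot: [0.002, 0.735, 0.678, 0.002]
contact_force: [0.8, -0.5, 0.1]
gripper_width: 0.318
```

{"method": "step_arm", "body": {
  "increments": [
    [0.034,0.206,0,0,0,0,1],
    [0.034,0.206,0,0,0,0,1],
    [0.034,0.206,0,0,0,0,1],
    [0.034,0.206,0,0,0,0,1],
    [0.034,0.206,0,0,0,0,1],
    [0.034,0.206,0,0,0,0,1],
    [0.034,0.206,-0.03,0,0,0,1],
    [0.034,0.206,-0.058,0,0,0,1],
    [0.034,0.206,-0.058,0,0,0,1],
    [0.034,0.206,-0.058,0,0,0,1]
  ]
}}

```text
t: 11.9
eef_pos: [0.5587, 0.1079, 0.0867]
tool_rot: [-0.0, 0.735, 0.678, -0.001]
contact_force: [0.2, 0.4, 0.5]
gripper_width: 0.317
```

```bash
python3 - <<'E'
from h import *
o=bot.get_obs(); print(o['eef_pos'],o['gripper_width'])
d=snap('side','s7'); im=cv2.imread('pics/s7.png'); p=proj(d,o['eef_pos']); x,y=(int(v) for v in p)
cv2.imwrite('pics/s7z.png',cv2.resize(im[y-55:y+65,x-70:x+70],None,fx=5,fy=5,interpolation=cv2.INTER_CUBIC))
E
```

```text
[0.55866849 0.10793872 0.08670609] 0.31681958119960013
```

View pics/s7z.png

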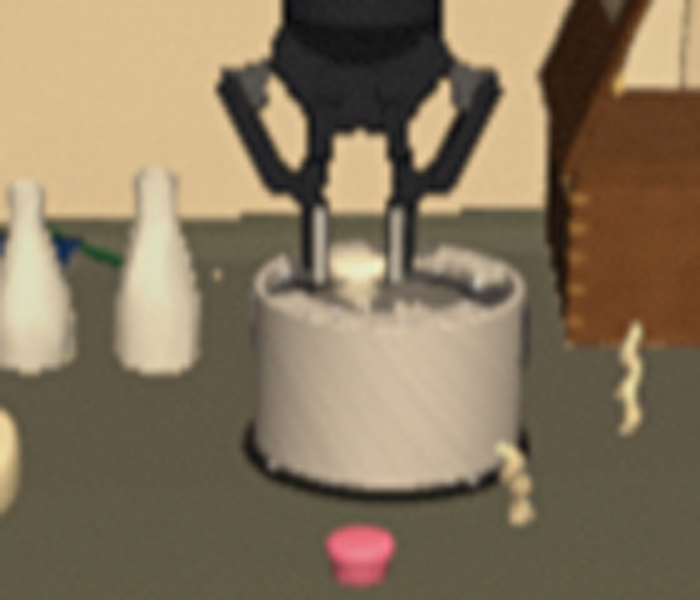

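{"method": "step_arm", "body": {
  "increments": [
    [0,0,0,0,0,0,0.15],
    [0,0,0,0,0,0,0.15],
    [0,0,0,0,0,0,0.1],
    [0,0,0.04,0,0,0,0.0],
    [-0.04,-0.2,0.1,0,0,64,0],
    [-0.04,-0.2,0.1,0,0,64,0],
    [-0.04,-0.2,0.1,0,0,64,0],
    [-0.04,-0.2,0.1,0,0,64,0],
    [-0.04,-0.2,0.1,0,0,64,0],
    [-0.04,-0.2,0.1,0,0,64,0]
  ]
}}

```text
t: 12.78
eef_pos: [0.5188, -0.1005, 0.1905]
tool_rot: [0.003, 0.437, 0.899, -0.0]
contact_force: [0.1, 0.1, 0.0]
gripper_width: 0.498
```

```bash
python3 - <<'E'
from h import *
o=bot.get_obs(); print(o['eef_pos'],o['tool_rot'],o['q'])
d=snap('top','t8');im=cv2.imread('pics/t8.png'); cv2.imwrite('pics/t8z.png',cv2.resize(im[140:260,140:300],None,fx=5,fy=5,interpolation=cv2.INTER_CUBIC))
E
```

```text
[ 0.5187834  -0.10050997  0.19052253] [ 2.75915676e-03  4.37475599e-01  8.99225963e-01 -3.92725290e-04] [-0.28609788  0.29406161  0.43236737  1.97419453 -0.15250116  0.89973007
  0.88970685]
```

View pics/t8z.png

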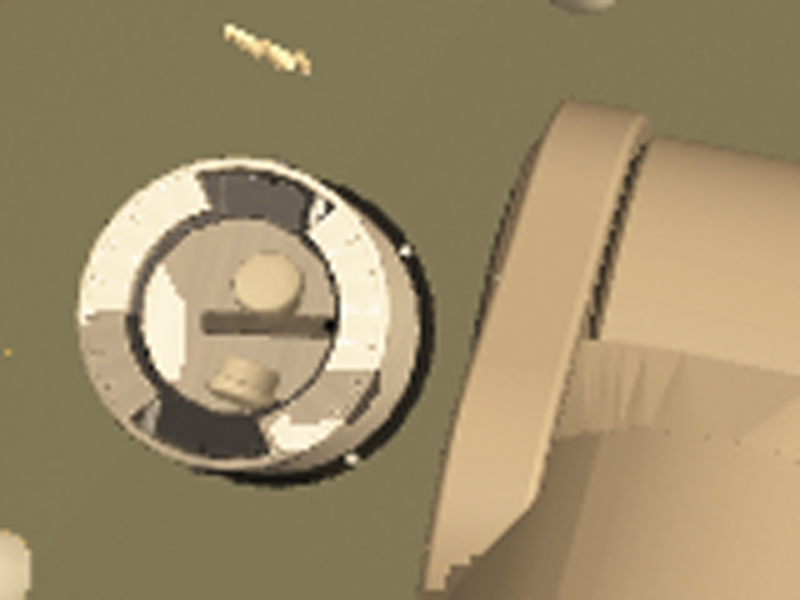

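{"method": "step_arm", "body": {
  "increments": [
    [-0.057,-0.24,-0.04,0,0,21,0],
    [-0.057,-0.24,-0.04,0,0,21,0],
    [-0.057,-0.24,-0.04,0,0,21,0],
    [-0.057,-0.24,-0.04,0,0,21,0],
    [-0.057,-0.24,-0.04,0,0,21,0],
    [-0.057,-0.24,-0.04,0,0,21,0],
    [-0.057,-0.24,-0.06,0,0,21,0],
    [-0.057,-0.24,-0.09,0,0,21,0],
    [-0.057,-0.24,-0.09,0,0,21,0],
    [-0.057,-0.24,-0.09,0,0,21,0]
  ]
}}

```text
t: 13.67
eef_pos: [0.4623, -0.33, 0.0964]
tool_rot: [-0.002, 0.264, 0.964, 0.001]
contact_force: [-0.1, 0.2, 0.1]
gripper_width: 0.501
```

```bash
python3 - <<'E'
from h import *
o=bot.get_obs(); print(o['eef_pos'],o['tool_rot'],o['q'])
q=o['tool_rot']; print(np.degrees(np.arctan2(q[2]**2-q[1]**2,2*q[1]*q[2])))
d=snap('side','s9'); im=cv2.imread('pics/s9.png'); p=proj(d,o['eef_pos']); x,y=(int(v) for v in p)
cv2.drawMarker(im,(int(round(p[0])),int(round(p[1]))),(0,0,255),0,6,1)
cv2.imwrite('pics/s9z.png',cv2.resize(im[y-55:y+65,x-70:x+70],None,fx=5,fy=5,interpolation=cv2.INTER_CUBIC))
E
```

```text
[ 0.46231359 -0.3299743   0.09635177] [-1.60406958e-03  2.64409426e-01  9.64408975e-01  6.41644867e-04] [ 0.22343125  0.4928766   0.37186738  1.94619773 -0.25508963  0.75132419
  1.77890884]
59.3362256571626
```

View pics/s9z.png

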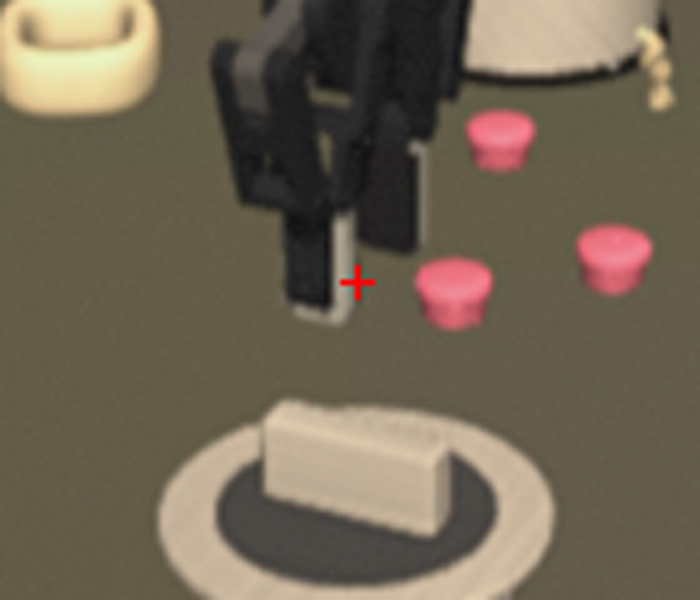

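{"method": "step_arm", "body": {
  "increments": [
    [-0.001,-0.01,-0.02,0,0,0,0],
    [-0.001,-0.01,-0.04,0,0,0,0],
    [-0.001,-0.01,-0.06,0,0,0,0],
    [-0.001,-0.01,-0.06,0,0,0,0],
    [-0.001,-0.01,-0.06,0,0,0,0]
  ]
}}

```text
t: 14.13
eef_pos: [0.4626, -0.3407, 0.0382]
tool_rot: [0.0, 0.264, 0.965, 0.0]
contact_force: [-0.2, -0.0, 0.5]
gripper_width: 0.501
```

{"method": "step_arm", "body": {
  "increments": [
    [-0.001,0,-0.011,0,0,0,0],
    [-0.001,0,-0.011,0,0,0,0],
    [-0.001,0,-0.011,0,0,0,1],
    [-0.001,0,-0.011,0,0,0,1],
    [-0.001,0,-0.011,0,0,0,1],
    [-0.001,0,-0.011,0,0,0,1],
    [-0.001,0,-0.011,0,0,0,1],
    [-0.001,0,-0.011,0,0,0,1]
  ],
  "force": 90
}}

```text
t: 14.8
eef_pos: [0.4611, -0.3417, 0.0271]
tool_rot: [0.001, 0.264, 0.964, 0.0]
contact_force: [-1.0, 1.5, 4.9]
gripper_width: 0.169
```

{"method": "step_arm", "body": {
  "increments": [
    [0,0,0.03,0,0,0,1],
    [0,0,0.06,0,0,0,1],
    [0,0,0.1,0,0,0,1],
    [0,0,0.14,0,0,0,1],
    [0,0,0.15,0,0,0,1],
    [0,0,0.15,0,0,0,1]
  ]
}}

```text
t: 15.3
eef_pos: [0.4625, -0.3429, 0.1798]
tool_rot: [0.004, 0.264, 0.964, -0.001]
contact_force: [0.5, 0.3, -2.0]
gripper_width: 0.167
```

```bash
python3 - <<'E'
from h import *
o=bot.get_obs(); print(o['eef_pos'],o['tool_rot'],o['contact_force'],o['gripper_width'])
q=o['tool_rot']; print(np.degrees(np.arctan2(q[2]**2-q[1]**2,2*q[1]*q[2])))
d=snap('side','s10'); im=cv2.imread('pics/s10.png'); p=proj(d,o['eef_pos']); x,y=(int(v) for v in p)
cv2.drawMarker(im,(int(round(p[0])),int(round(p[1]))),(0,0,255),0,6,1)
cv2.imwrite('pics/s10z.png',cv2.resize(im[y-55:y+65,x-70:x+70],None,fx=5,fy=5,interpolation=cv2.INTER_CUBIC))
E
```

```text
[ 0.4625208  -0.34292987  0.17983383] [ 3.57688043e-03  2.64222181e-01  9.64454986e-01 -6.52596499e-04] [ 0.49001833  0.32890545 -1.9965192 ] 0.16699799301093293
59.358312885309445
```

View pics/s10z.png

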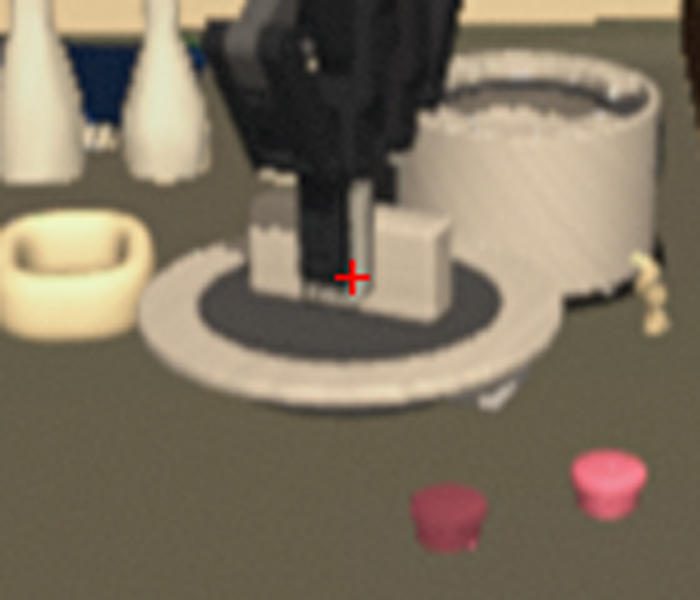

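{"method": "step_arm", "body": {
  "increments": [
    [0.113,0.449,0,0,0,14.7,1],
    [0.113,0.449,0,0,0,14.7,1],
    [0.113,0.449,0,0,0,14.7,1],
    [0.113,0.449,0,0,0,14.7,1],
    [0.113,0.449,0,0,0,14.7,1],
    [0.113,0.449,0,0,0,14.7,1],
    [0.113,0.449,0,0,0,14.7,1],
    [0.113,0.449,0,0,0,14.7,1],
    [0.113,0.449,0,0,0,14.7,1],
    [0.113,0.449,0,0,0,14.7,1]
  ]
}}

```text
t: 16.18
eef_pos: [0.5607, 0.0645, 0.1734]
tool_rot: [-0.002, 0.138, 0.99, -0.001]
contact_force: [0.7, -0.9, -1.5]
gripper_width: 0.17
```

```bash
python3 - <<'E'
from h import *
o=bot.get_obs(); print(o['eef_pos'])
q=o['tool_rot']; print(np.degrees(np.arctan2(q[2]**2-q[1]**2,2*q[1]*q[2])))
E
```

```text
[0.56069006 0.0645462  0.17340516]
74.09044535608851
```

{"method": "step_arm", "body": {
  "increments": [
    [0.0125,0.0445,-0.01,0,0,0,1],
    [0.0125,0.0445,-0.03,0,0,0,1],
    [0.0125,0.0445,-0.03,0,0,0,1],
    [0.0125,0.0445,-0.03,0,0,0,1],
    [0.0125,0.0445,-0.03,0,0,0,1]
  ]
}}

```text
t: 16.6
eef_pos: [0.5739, 0.1054, 0.1449]
tool_rot: [-0.001, 0.139, 0.99, -0.001]
contact_force: [-0.1, -0.1, -1.1]
gripper_width: 0.17
```

```bash
python3 - <<'E'
from h import *
o=bot.get_obs(); print(o['eef_pos'],o['contact_force'],o['q'])
q=o['tool_rot']; print(q,np.degrees(np.arctan2(q[2]**2-q[1]**2,2*q[1]*q[2])))
for c in ('side','top'):
    d=snap(c,c+'11'); im=cv2.imread(f'pics/{c}11.png'); p=proj(d,o['eef_pos']); x,y=(int(v) for v in p)
    cv2.imwrite(f'pics/{c}11z.png',cv2.resize(im[y-55:y+65,x-70:x+70],None,fx=5,fy=5,interpolation=cv2.INTER_CUBIC))
E
```

```text
[0.57394662 0.10543019 0.14491241] [-0.11559498 -0.12365761 -1.13560524] [-0.4517642   0.42988356  0.20985328  1.86920061 -0.11405151  0.85707274
  1.1058084 ]
[-1.21906230e-03  1.39333004e-01  9.90244380e-01 -9.46638124e-04] 73.98147701405885
```

View pics/side11z.png

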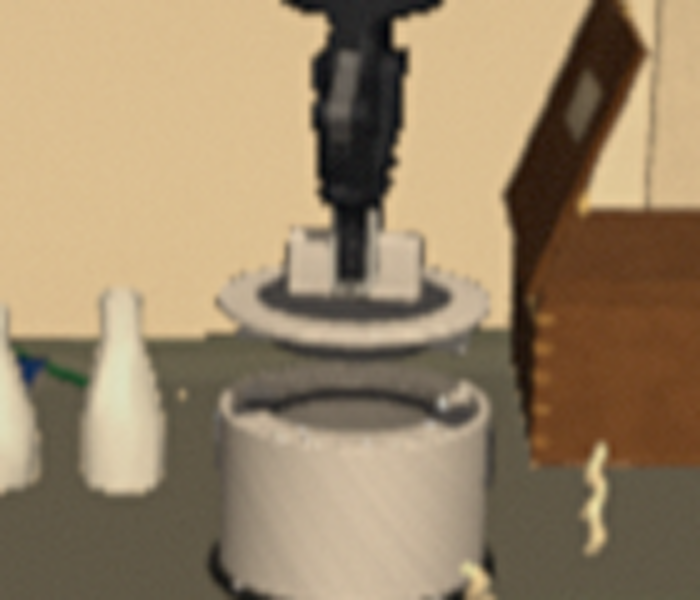

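View pics/top11z.png

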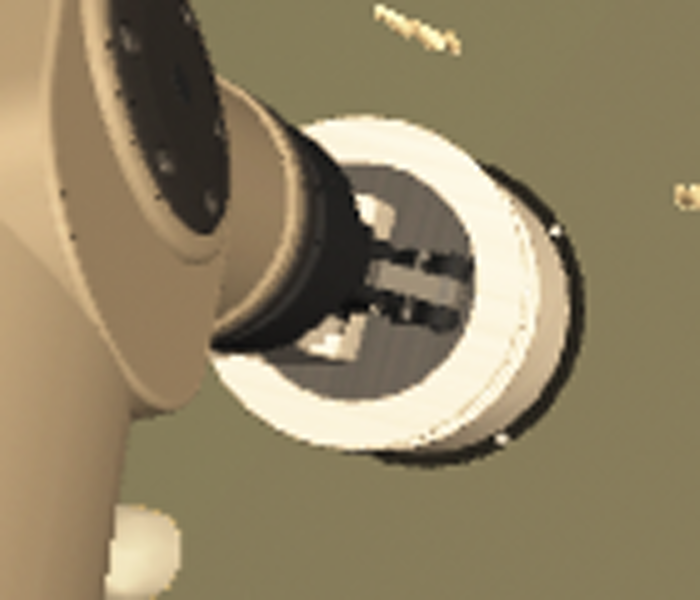

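{"method": "step_arm", "body": {
  "increments": [
    [0,0,-0.015,0,0,0,1],
    [0,0,-0.03,0,0,0,1],
    [0,0,-0.03,0,0,0,1]
  ]
}}

```text
t: 16.95
eef_pos: [0.5734, 0.1055, 0.1145]
tool_rot: [-0.001, 0.139, 0.99, -0.001]
contact_force: [0.0, -0.6, -1.9]
gripper_width: 0.167
```

{"method": "step_arm", "body": {
  "increments": [
    [0,0.0025,-0.003,0,0,0,1],
    [0,0.0025,-0.007,0,0,0,1],
    [0,0.0025,-0.011,0,0,0,1],
    [0,0.0025,-0.014,0,0,0,1],
    [0,0.0025,-0.0165,0,0,0,1],
    [0,0.0025,-0.0165,0,0,0,1]
  ]
}}

```text
t: 17.45
eef_pos: [0.5754, 0.1097, 0.0999]
tool_rot: [0.001, 0.139, 0.99, 0.0]
contact_force: [-1.7, 0.3, 2.7]
gripper_width: 0.164
```

```bash
python3 - <<'E'
from h import *
o=bot.get_obs(); print(o['eef_pos'],o['contact_force'],o['torque'])
for c in ('side',):
    d=snap(c,c+'12'); im=cv2.imread(f'pics/{c}12.png'); p=proj(d,o['eef_pos']); x,y=(int(v) for v in p)
    cv2.imwrite(f'pics/{c}12z.png',cv2.resize(im[y-55:y+65,x-70:x+70],None,fx=5,fy=5,interpolation=cv2.INTER_CUBIC))
E
```

```text
[0.57542369 0.10970074 0.09987094] [-1.66034812  0.27221642  2.71382351] [-0.01898946  0.03944593  0.0531271 ]
```

View pics/side12z.png

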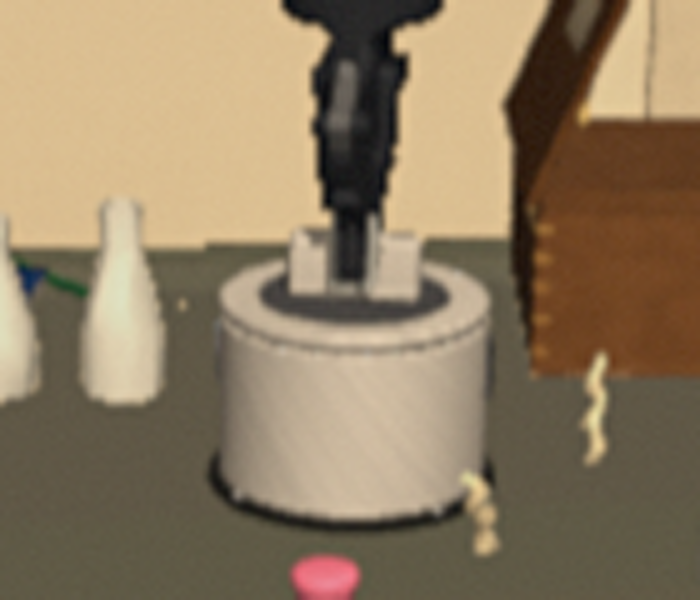

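{"method": "step_arm", "body": {
  "increments": [
    [0,0,-0.001,0,0,0,1],
    [0,0,-0.002,0,0,0,1],
    [0,0,-0.002,0,0,0,1],
    [0,0,-0.002,0,0,0,1]
  ],
  "force": 110
}}

```text
t: 17.83
eef_pos: [0.5754, 0.1097, 0.0979]
tool_rot: [0.0, 0.139, 0.99, 0.0]
contact_force: [1.4, 0.3, 3.5]
gripper_width: 0.159
```

{"method": "step_arm", "body": {
  "increments": [
    [0,0,0,0,0,-5,1],
    [0,0,0,0,0,-10,1],
    [0,0,0,0,0,-15,1],
    [0,0,0,0,0,-20,1],
    [0,0,0,0,0,-25,1],
    [0,0,0,0,0,-30,1],
    [0,0,0,0,0,-35,1],
    [0,0,0,0,0,-40,1],
    [0,0,0,0,0,-40,1]
  ]
}}

```text
t: 18.58
eef_pos: [0.575, 0.1096, 0.0978]
tool_rot: [0.0, 0.47, 0.883, -0.0]
contact_force: [0.5, 0.0, 3.1]
gripper_width: 0.162
```

```bash
python3 - <<'E'
from h import *
o=bot.get_obs(); print(o['eef_pos'],o['contact_force'],o['torque'],o['gripper_width'])
q=o['tool_rot']; print(q,np.degrees(np.arctan2(q[2]**2-q[1]**2,2*q[1]*q[2])))
for c in ('side','top'):
    d=snap(c,c+'13'); im=cv2.imread(f'pics/{c}13.png'); p=proj(d,o['eef_pos']); x,y=(int(v) for v in p)
    cv2.imwrite(f'pics/{c}13z.png',cv2.resize(im[y-55:y+65,x-70:x+70],None,fx=5,fy=5,interpolation=cv2.INTER_CUBIC))
E
```

```text
[0.57495905 0.1096278  0.09775581] [0.5351245  0.03068418 3.11805179] [-0.07159962 -0.089811    0.1732179 ] 0.16165519908093312
[ 1.76900991e-04  4.70048825e-01  8.82640394e-01 -7.68416879e-05] 33.925067031025016
```

View pics/side13z.png

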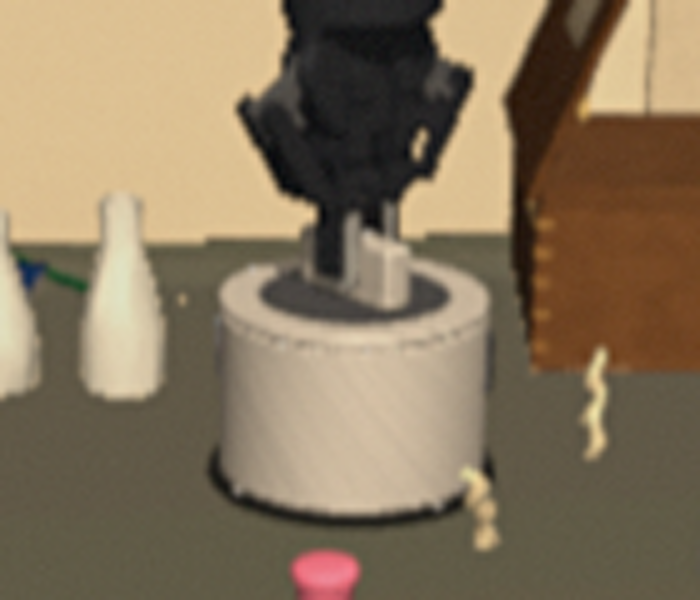

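View pics/top13z.png

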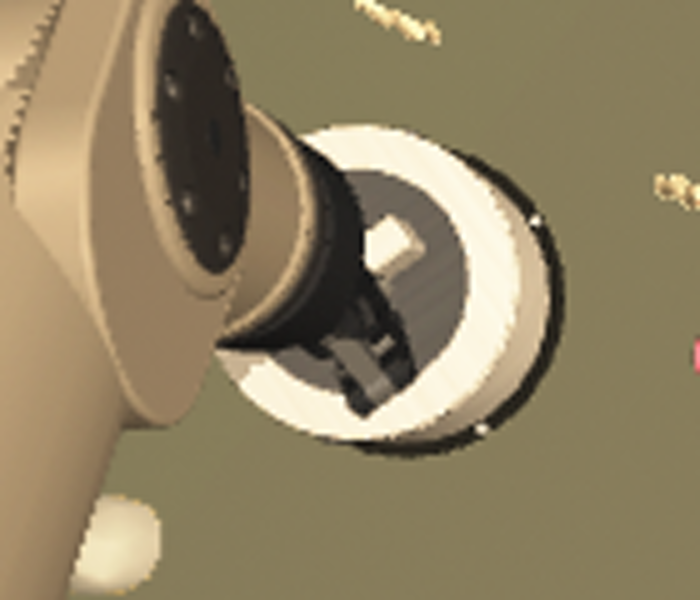

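The cap and bar have turned with the gripper: the bar has swung about 40° clockwise, the flange is down and the torque reads 0.17 N·m. Continuing.

{"method": "step_arm", "body": {
  "increments": [
    [0,0,0,0,0,-5,1],
    [0,0,0,0,0,-10,1],
    [0,0,0,0,0,-15,1],
    [0,0,0,0,0,-20,1],
    [0,0,0,0,0,-25,1],
    [0,0,0,0,0,-30,1],
    [0,0,0,0,0,-35,1],
    [0,0,0,0,0,-38,1],
    [0,0,0,0,0,-40,1],
    [0,0,0,0,0,-40,1]
  ]
}}

```text
t: 19.52
eef_pos: [0.5747, 0.1094, 0.0975]
tool_rot: [0.0, 0.742, 0.67, -0.0]
contact_force: [-1.2, -0.6, 3.0]
gripper_width: 0.162
```

```bash
python3 - <<'E'
from h import *
o=bot.get_obs(); print(o['eef_pos'],o['contact_force'],o['torque'],o['gripper_width'])
q=o['tool_rot']; print(q,np.degrees(np.arctan2(q[2]**2-q[1]**2,2*q[1]*q[2])))
for c in ('side','top'):
    d=snap(c,c+'14'); im=cv2.imread(f'pics/{c}14.png'); p=proj(d,o['eef_pos']); x,y=(int(v) for v in p)
    cv2.imwrite(f'pics/{c}14z.png',cv2.resize(im[y-55:y+65,x-70:x+70],None,fx=5,fy=5,interpolation=cv2.INTER_CUBIC))
E
```

```text
[0.57467972 0.10938181 0.09752235] [-1.15935728 -0.60149042  3.04545269] [-0.13734699  0.03463185  0.14467393] 0.16218090756787062
[ 1.22566337e-05  7.42237662e-01  6.70136661e-01 -3.30946753e-04] -5.844767909884373
```

View pics/side14z.png

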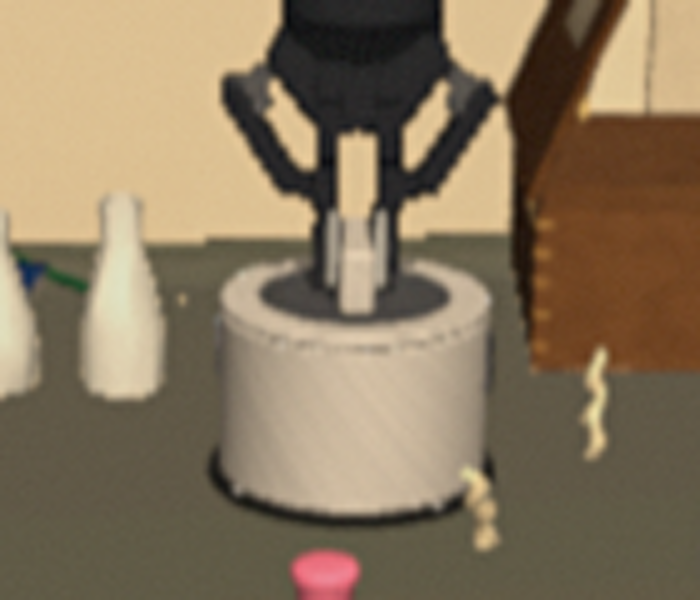

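View pics/top14z.png

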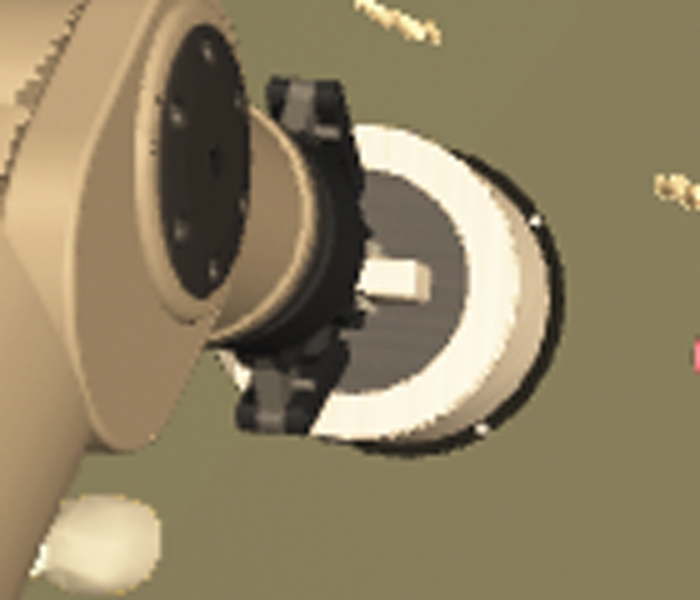

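{"method": "step_arm", "body": {
  "increments": [
    [0,0,0,0,0,-2,1],
    [0,0,0,0,0,-4,1],
    [0,0,0,0,0,-5,1],
    [0,0,0,0,0,-6,1],
    [0,0,0,0,0,-6,1],
    [0,0,0,0,0,-6,1],
    [0,0,0,0,0,-6,1]
  ]
}}

```text
t: 20.2
eef_pos: [0.5746, 0.1095, 0.0976]
tool_rot: [-0.0, 0.776, 0.63, -0.0]
contact_force: [-1.6, -1.6, 3.5]
gripper_width: 0.161
```

```bash
python3 - <<'E'
from h import *
o=bot.get_obs(); print(o['eef_pos'],o['contact_force'],o['torque'],o['gripper_width'],np.abs(o['joint_vel']).max())
q=o['tool_rot']; print(q,np.degrees(np.arctan2(q[2]**2-q[1]**2,2*q[1]*q[2])))
for c in ('side','top'):
    d=snap(c,c+'15'); im=cv2.imread(f'pics/{c}15.png'); p=proj(d,o['eef_pos']); x,y=(int(v) for v in p)
    cv2.imwrite(f'pics/{c}15z.png',cv2.resize(im[y-55:y+65,x-70:x+70],None,fx=5,fy=5,interpolation=cv2.INTER_CUBIC))
E
```

```text
[0.57456937 0.10953997 0.09755891] [-1.55037085 -1.55136546  3.47156007] [-0.26855748  0.33560676  0.1524668 ] 0.16119508730859555 0.0026397686055783893
[-1.65304446e-04  7.76442391e-01  6.30188168e-01 -2.41827321e-04] -11.871982760790248
```

View pics/top15z.png

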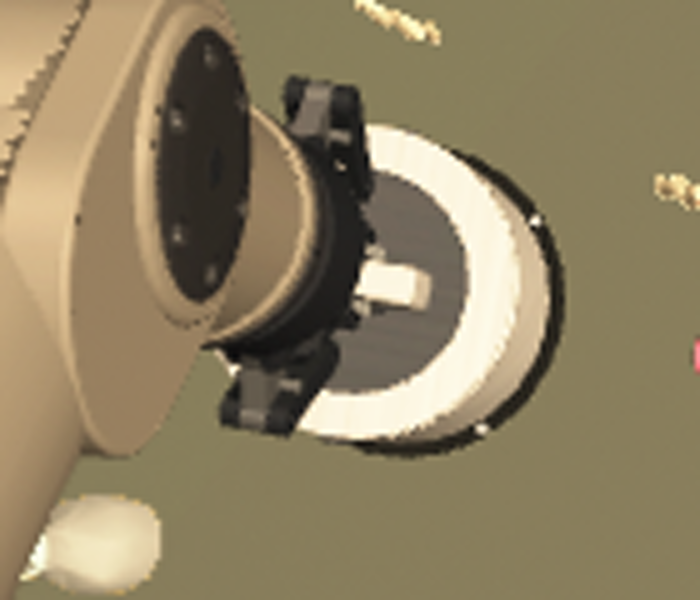

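View pics/top15.png

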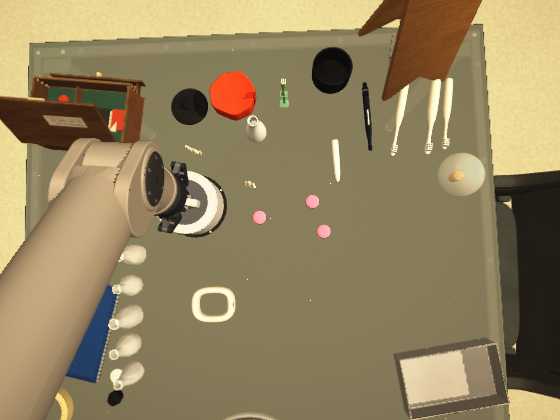

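```bash
python3 -c "
from station import bot
print(bot.hand_in()); o=bot.get_obs(); print(o['t'],o['eef_pos'],o['gripper_width'])"
```

```text
the job is handed in; nothing more can be done
None
the job is handed in; nothing more can be done
```

I packed the steel bar and both white stoppers into the canister, fitted the cap, and twisted it clockwise to about the stop. The job is handed in at about t = 20 s with the gripper still holding the cap; the hand-in returned no verdict.

**What my last checks showed:**
- **Parts in the canister:** the top view showed all three inside before the cap went on. The bar was flat on the floor with a stopper on each side, one of them lying tipped.
- **Cap seated:** the tool was within about 1 mm of the measured canister centre. I worked out the cap's underside at about 71 mm from the tool height, with roughly 5 N of spring push.
- **Cap turned:** the gripper turned about 86°, and the grip bar turned with it in the pictures. That puts the ring at about 1.4 rad, but I inferred this because nothing reads the ring's angle directly.
- **Grip:** I set 110 N for the twist and kept it there. The opening reading stayed steady at about 0.16.
- **Bystanders:** the bottle, bangle and lozenge were where they started in the last picture.

**Disagreements:** my overlay on the side camera was 1–2 pixels off, so I took horizontal positions from the top camera. The gripper's opening reading came out 2–3 mm below the true widths of the parts. It was consistent, so I ignored it.

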